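# Stack backing plates on the sloped rack

## Robot

A 6-joint arm with a two-finger parallel gripper is mounted at the origin on a cart in front of the work surface, level with it; the furniture and walls round the work are solid. World frame = base frame: x ahead of the robot, y to its left, z up, the work surface at z = 0. Lengths are in m, angles in rad, forces in N, time in s.
With the tool pointing down it reaches from about 0.375 to 0.9 m from the base axis. Payload 3.1 kg.
Tool frame: the origin (TCP) lies at the very end of the fingers, on their centre line; the grasp point (between the pads) lies 19 mm behind it (manip.hold_point_z is the distance from the TCP to the grasp point, in m); y points along the fingers, z is the direction in which the jaws open and shut, and the axes are right-handed (so a half turn about y gives the same grasp; the last joint's range is limited). The gripper opens to 85 mm and grips with 20 to 120 N. Pads are 22 mm wide; open, the fingers measure 114 mm over their backs; the gripper's body (76 mm by 85 mm) begins 54 mm behind the grasp point. The pads swing forward as they close: fully open they stand 13 mm farther back than shut.
Start: joints at [-1.502, 0.527, 1.433, -0, 1.181, -0.178], TCP at [0.153, -0.606, 0.231] pointing down, gripper open.
Joint ranges: [-3.08, 3.08], [-0.75, 2.2], [0.22, 2.44], [-1.43, 4.57], [0, 2.65], [-2.85, 2.85]. Speed limits (rad/s): [2.79, 2.79, 3.14, 3.14, 3.14, 3.14].

## Interface

Orientations are given as a unit quaternion [x, y, z, w].
In Python, from station import manip, eyes, workorder gives the robot as it stands. The module is installed in compiled form; this text tells all that it offers.
- The arm moves only by the shell command python3 -m jog 'ROWS' [OPENING] [FORCE]. ROWS is JSON, a list of rows, each a list of 2 entries, a list of its own where there are three numbers: the shift along the tool's x, y, z in cm, then the turn about the tool's y in rad. A call has 1 to 20 rows; each row is the pose to reach, as a shift and turn from the pose commanded when the call began, along the tool's axes at that moment; what a row does not reach only later rows make up. A row lasts 1/12 s, in which the tool goes at most 41.7 mm and 7.16 degrees, less where a joint would pass 70% of its speed; a pose out of reach is approached as far as the arm can. A call with a gripper value outside its range is refused whole. OPENING is the finger opening in cm, from 0 to 8.54, set as the call begins (- or left out, the last holds). The fingers move at their own pace and stop on an object; FORCE is the grip in N (left out, the last holds). Time passes only in rows, so rows that repeat a pose let the fingers close. It gives the time, the measured TCP pose, the force and the opening at its end, in the units of the state.
- manip.sense(): the state, without advancing time (a new reading comes with each control period).
- eyes.snapshot(name): name is "scene" or "top" or "wrist"; returns a dict with "frame" (480x640x3 uint8, red, green, blue), "vfov" (degrees; the focal length in pixels is half the picture's height over the tangent of half this angle, whatever the lens; pixels are square), "cx", "cy" (the principal point, pixels), "k1" (the pictures are not rectified: a ray, as slopes to the right and down, at radius r is drawn at 1 + k1 r^2 times it, then the intrinsics apply), "rvec" (rotation vector, rad) and "tvec" (3), from world to camera coordinates, as OpenCV has them. Camera axes: x right, y down, z forward; pixel columns grow to the right and rows downward; lengths in m; the calibration is good to about 2 mm. A picture is of the moment at which its call begins. There is no depth.
- workorder.sign_off(): hands the job in, once; it reports no verdict.
The state is a dict: "t": time; "q": joint angles; "qd": joint speeds; "tau": joint torques, N m; "tcp_pos": TCP position; "tool_rot": TCP orientation; "force": force on the tool from outside, world axes, zero at the start; "ft_torque": the same for the moment, N m; "finger_gap": opening from 0.0 (shut) to 1.0 (fully open).
Only numpy, scipy, OpenCV 4.12 (cv2) and the standard library are available. Lean on these libraries where they do the work, as an engineer would, in place of code of your own. Each camera call takes 0.05 s, during which the arm holds its last target. There are 200 camera calls.

## Task

Stack the three aluminium backing plates flat on the sloped shelf of the rack, first the long one, then the medium one on it, then the short one on top, each lying lengthwise up the slope between the two guides with its lower end pushed right down against the backstop. Set each plate down gently, never dropping it, let go of it before fetching the next, and leave the other things on the bench where they are.

Things in the scene. Friction and masses are not known exactly. Their poses are not given: they have to be found in the camera images.
- rack: Fixed plate rack of grey and bare steel: base plate 160 (x) x 120 (y) x 8, uprights, and a shelf above it that slopes at 30 degrees, low end with the backstop towards its -x side, high end towards +x, 118 above the bench. Origin: centre of the base's underside, on the bench; z up. The foot of the backstop (origin of shelf) lies at (-72, 0, 36) in this frame.
- shelf: The rack's fixed sloped shelf, a flat board 165 long x 120 wide. Origin: where its top surface meets the backstop's face, at mid width. x points up the slope (30 degrees above level), y across and level, z square to the shelf. A plate in place has its lower end face at x = 0, its middle at y = 0 and its underside at z = 0 (long), 14 (medium) or 28 (short). Let go, a plate may slide down or stick.
- stop_top (a point): Middle of the top edge of the backstop, on the face towards the shelf: (0, 0, 44) in shelf's frame. The backstop is a flat steel wall square to the shelf at its low end, 100 wide, 44 high, 8 thick, behind x = 0.
- guides_mid (a point): Point midway between the two guide blocks, on the shelf: (10, 0, 0) in shelf's frame. The steel blocks stand on the shelf next to the backstop, one on each side, from x = 0 to 20, 42 high, inner faces at y = -35 and +35, so a plate has 5 to spare on each side. Above x = 20 the shelf has nothing at its sides.
- plate_long: Bare aluminium backing plate, the longest of three: 140 long (its x axis) x 60 wide (y) x 14 thick (z), with 4 dark screw holes in a row along its top face (marks only, nothing enters them); about 0.32 kg, varying by a third. Origin: centre of its underside. Its two ends are alike. Starts lying flat on the bench.
- plate_medium: Bare aluminium backing plate, the middle one of three: 115 long (its x axis) x 60 wide (y) x 14 thick (z), with 3 dark screw holes in a row along its top face (marks only, nothing enters them); about 0.26 kg, varying by a third. Origin: centre of its underside. Its two ends are alike. Starts lying flat on the bench.
- plate_short: Bare aluminium backing plate, the shortest of three: 90 long (its x axis) x 60 wide (y) x 14 thick (z), with 2 dark screw holes in a row along its top face (marks only, nothing enters them); about 0.20 kg, varying by a third. Origin: centre of its underside. Its two ends are alike. Starts lying flat on the bench.
- grease_tin: Bystander: tall round tin heaped with brown grease, 90 across, 119 high, standing. Origin: centre of its underside. Loose; leave it alone.
- steel_tin: Bystander: empty round steel tin, 72 across, 76 high, standing. Origin: centre of its underside. Loose; leave it alone.
- bits: Bystander: dark block with a row of short steel sockets standing in it, 62 long (its y axis), 26 wide, 35 high. Origin: centre of its underside. Loose; leave it alone.
- wrench: Bystander: open-ended spanner, 157 long (y), 25 wide, 8 high, lying. Origin: centre of its underside. Loose; leave it alone.

How it is judged:
By the outcome, as a careful person would: the job done as asked, in the order asked, and still so for the second after the job is handed in, with the robot touching nothing.
It also fails if it takes over 70 s, if anything falls off the work surface, if the arm or the gripper's body presses on something with over 40 N, if the wrist force passes 120 N, or if a joint passes its speed limit or range.

## Working session

There is one attempt and no reset: what is moved stays moved. The work goes in short steps, Python scripts to look and compute and a shell command to move; the robot and the scene stay as the last step left them, time stands still between calls to the robot, and variables do not carry over. Pictures are saved under pics/ and viewed, about 8 in all and at most 12, crops included, and the job is handed in when it is done.

```bash
mkdir -p pics
python3 - <<'E'
from station import manip, eyes
import cv2, numpy as np
s=manip.sense(); print({k:np.round(v,3).tolist() for k,v in s.items()}); print(manip.hold_point_z)
for n in ("scene","top"):
    d=eyes.snapshot(n); cv2.imwrite(f"pics/{n}0.png",d["frame"][:,:,::-1])
    np.savez(f"pics/{n}0.npz",**d)
    print(n,{k:np.round(v,4).tolist() for k,v in d.items() if k!="frame"})
E
```

```text
{'t': 0.0, 'q': [-1.501, 0.528, 1.434, -0.0, 1.181, -0.178], 'qd': [0.001, -0.0, 0.001, 0.0, -0.0, 0.001], 'tau': [-0.002, -44.236, -17.803, -0.001, 0.008, 0.0], 'tcp_pos': [0.153, -0.605, 0.23], 'tool_rot': [-0.087, 0.702, -0.701, 0.087], 'force': [0.278, 0.038, 0.264], 'ft_torque': [-0.05, -0.004, 0.036], 'finger_gap': 1.001}
0.0187
scene {'vfov': 51.4927, 'cx': 304.531, 'cy': 237.0061, 'k1': -0.0114, 'rvec': [1.8715, -0.7538, 0.477], 'tvec': [-0.4294, 0.1847, 0.8521]}
top {'vfov': 45.7862, 'cx': 322.7517, 'cy': 236.2359, 'k1': -0.1668, 'rvec': [2.1617, -2.0545, 0.2091], 'tvec': [-0.1045, 0.5215, 1.0196]}
```

View pics/top0.png

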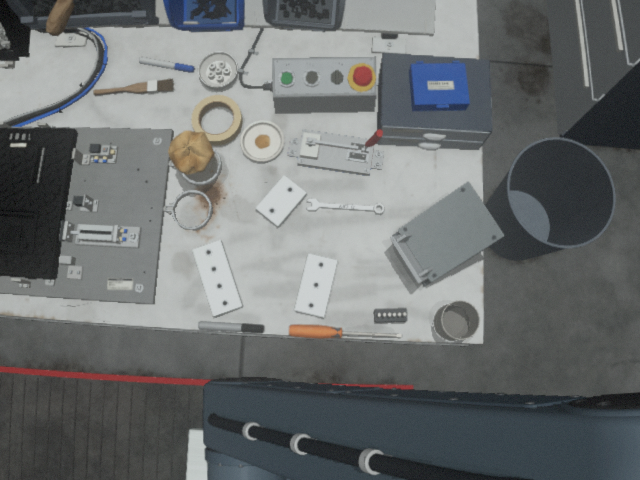

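View pics/scene0.png

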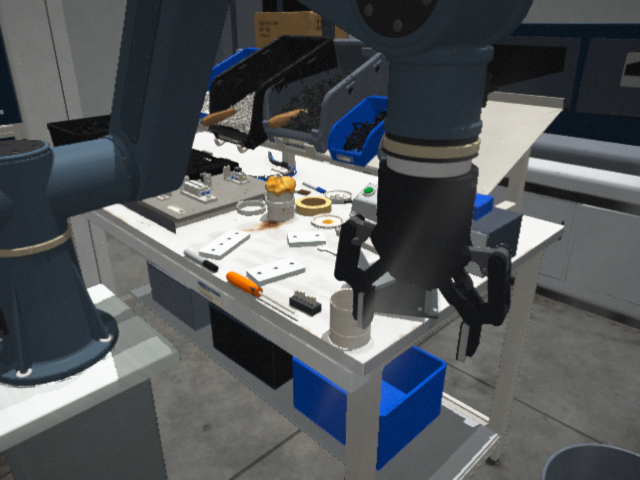

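The top view shows the long plate (4 holes) at about (217,279), the medium (3 holes) at (316,285) and the short (2 holes) at (281,201). The rack is around (442,235), with its low end and guides at lower left and its high end at upper right. In the scene view the gripper hides most of the rack.

```bash
cat > h.py <<'E'
import numpy as np, cv2
from scipy.spatial.transform import Rotation as R
def cam(d):
    f=240/np.tan(np.radians(float(d["vfov"]))/2)
    K=np.array([[f,0,float(d["cx"])],[0,f,float(d["cy"])],[0,0,1]])
    return K,np.array([float(d["k1"]),0,0,0,0]),np.array(d["rvec"],float),np.array(d["tvec"],float)
def cast(d,uv,z):
    K,D,r,t=cam(d); uv=np.array(uv,float).reshape(-1,1,2)
    n=cv2.undistortPoints(uv,K,D).reshape(-1,2)
    M=cv2.Rodrigues(r)[0]; c=-M.T@t; v=np.c_[n,np.ones(len(n))]@M
    return c+v*((np.reshape(z,(-1,))-c[2])/v[:,2])[:,None]
def proj(d,P):
    K,D,r,t=cam(d); return cv2.projectPoints(np.array(P,float),r,t,K,D)[0].reshape(-1,2)
def blobs(g,mask,lo,hi):
    n,l,s,c=cv2.connectedComponentsWithStats(mask.astype(np.uint8))
    return [(c[i],s[i][4]) for i in range(1,n) if lo<=s[i][4]<=hi]
E
python3 - <<'E'
from h import *
d=np.load("pics/top0.npz"); im=d["frame"]; g=cv2.cvtColor(im,cv2.COLOR_RGB2GRAY)
for n,(u,v,w,h) in dict(long=(193,238,50,80),med=(293,250,46,72),short=(254,174,54,55)).items():
    sub=g[v:v+h,u:u+w]; b=[(c+[u,v],a) for c,a in blobs(sub,sub<110,3,60)]
    P=cast(d,[c for c,a in b],.014)
    print(n,[a for _,a in b],np.round(P[:,:2],4).tolist(),"mean",P.mean(0).round(4), "yaw",np.degrees(np.arctan2(*(P[-1]-P[0])[[1,0]])).round(1),"spac",np.linalg.norm(np.diff(P,axis=0),axis=1).round(4))
c=im[165:310,375:515]; cv2.imwrite("pics/rack.png",cv2.resize(c,None,fx=4,fy=4,interpolation=cv2.INTER_CUBIC)[:,:,::-1])
from station import manip
print(R.from_quat(manip.sense()["tool_rot"]).as_matrix().round(3))
E
```

```text
long [np.int32(7), np.int32(5), np.int32(7), np.int32(8)] [[0.4921, 0.1462], [0.4592, 0.1329], [0.4264, 0.1187], [0.3935, 0.1052]] mean [0.4428 0.1258 0.014 ] yaw -157.4 spac [0.0354 0.0358 0.0355]
med [np.int32(5), np.int32(5), np.int32(6)] [[0.4789, -0.076], [0.4394, -0.0684], [0.3991, -0.0614]] mean [ 0.4391 -0.0686  0.014 ] yaw 169.6 spac [0.0402 0.0408]
short [np.int32(6), np.int32(6)] [[0.6275, -0.006], [0.5824, 0.027]] mean [0.605  0.0105 0.014 ] yaw 143.8 spac [0.0558]
[[-0.969 -0.     0.245]
 [-0.245  0.002 -0.969]
 [-0.    -1.    -0.002]]
```

View pics/rack.png

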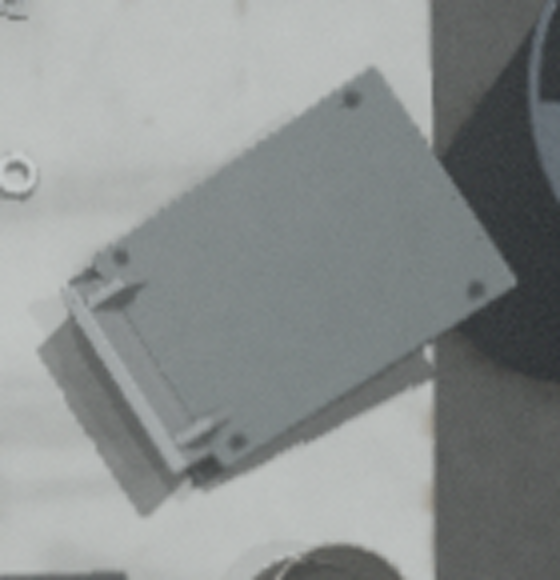

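The crop shows the shelf's high corners at crop pixels (375,68) and (515,283). The backstop's top inner edge runs from about (82,286) to (191,464), and the guides sit just above it.

```bash
cat >> h.py <<'E'
def rackfit(d,pts):
    # pts: list of (uv, shelf point mm); planar (x,y,yaw) fit from cast points
    S=np.array([p for _,p in pts],float)/1000; c,s=np.cos(np.pi/6),np.sin(np.pi/6)
    L=np.c_[S[:,0]*c-S[:,2]*s,S[:,1],S[:,0]*s+S[:,2]*c+.036]
    W=cast(d,[u for u,_ in pts],L[:,2])
    A=L[:,0]+1j*L[:,1]; B=W[:,0]+1j*W[:,1]
    yaw=np.angle(np.sum((B-B.mean())*np.conj(A-A.mean()))); o=B.mean()-A.mean()*np.exp(1j*yaw)
    return np.array([o.real,o.imag]),yaw,np.abs(B-o-A*np.exp(1j*yaw))
E
python3 - <<'E'
from h import *
d=np.load("pics/top0.npz"); q=lambda u,v:(375+(u+.5)/4-.5,165+(v+.5)/4-.5)
pts=[(q(375,68),(165,60,0)),(q(515,283),(165,-60,0)),(q(82,286),(0,50,44)),(q(191,464),(0,-50,44))]
o,y,r=rackfit(d,pts); print("shelf origin",o.round(4),"yaw",np.degrees(y).round(2),"resid mm",(r*1e3).round(1))
def S(x,yy,z):
    c,s=np.cos(np.pi/6),.5; a=x*c-z*s; e=np.exp(1j*y)*(a+1j*yy)/1000
    return np.array([o[0]+e.real,o[1]+e.imag,.036+(x*s+z*c)/1000])
print("mid shelf",S(90,0,0).round(4),"top",S(165,0,0).round(4))
for n,(u,v) in dict(grease=(193,148),steel=(457,318),bits=(390,313)).items(): print(n,cast(d,[(u,v)],.07).round(3))
E
```

```text
shelf origin [ 0.5002 -0.2551] yaw -56.07 resid mm [1.6 3.3 3.5 1.7]
mid shelf [ 0.5437 -0.3197  0.081 ] top [ 0.58   -0.3736  0.1185]
grease [[0.686 0.184 0.07 ]]
steel [[ 0.383 -0.331  0.07 ]]
bits [[ 0.387 -0.207  0.07 ]]
```

```bash
python3 -m jog '[[[-30,0,-18.5],0],[[-30,0,-18.5],0],[[-30,0,-18.5],0],[[-30,0,-18.5],0],[[-30,0,-18.5],0],[[-30,0,-18.5],0],[[-30,0,-18.5],0],[[-30,0,-18.5],0],[[-46,8,-63.7],-0.147],[[-46,8,-63.7],-0.147],[[-46,8,-63.7],-0.147],[[-46,8,-63.7],-0.147],[[-46,8,-63.7],-0.147],[[-46,8,-63.7],-0.147],[[-46,8,-63.7],-0.147],[[-46,8,-63.7],-0.147],[[-46,8,-63.7],-0.147],[[-46,8,-63.7],-0.147],[[-46,8,-63.7],-0.147],[[-46,8,-63.7],-0.147]]' 8.5 30
python3 - <<'E'
from h import *
from station import eyes
for n in ("wrist","top"):
    d=eyes.snapshot(n); np.savez(f"pics/{n}1.npz",**d); cv2.imwrite(f"pics/{n}1.png",d["frame"][:,:,::-1])
E
```

```text
t: 1.77
tcp_pos: [0.4426, 0.1256, 0.151]
tool_rot: [0.139, -0.693, 0.693, -0.139]
force: [0.8, 0.1, 0.1]
finger_gap: 0.995
```

View pics/wrist1.png

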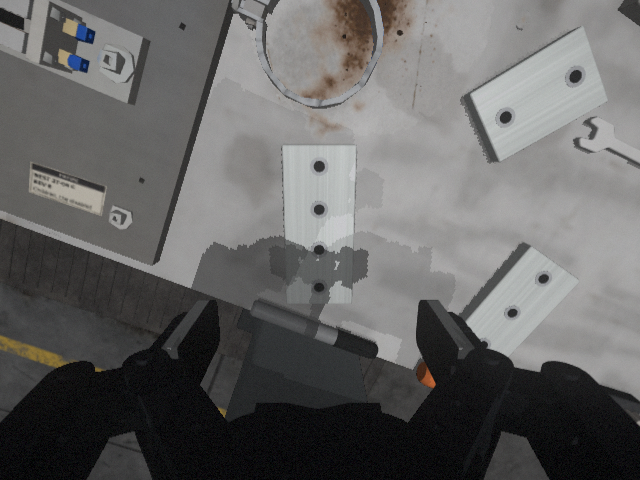

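The wrist view shows the long plate aligned with the tool, its holes on column 319 at rows 166, 209, 249 and 288. The short plate's holes are at (506,117) and (575,76).

Run:
```python
from h import *
d=np.load("pics/wrist1.npz")
for n,u in dict(long=[(319,166.5),(319,209.5),(319,249),(319,287.5)],short=[(506,117),(575.5,76)]).items():
    P=cast(d,u,.014); v=P[0]-P[-1]; print(n,P.mean(0).round(4),np.degrees(np.arctan2(v[1],v[0])).round(1),np.linalg.norm(v).round(4))
P=cast(d,[(282,146),(355,146)],.014); print("width",np.linalg.norm(P[0]-P[1]),P.mean(0))
```

```text
long [0.4432 0.1244 0.014 ] 22.8 0.1064
short [0.6052 0.0091 0.014 ] 144.0 0.0558
width 0.058055913171498746 [0.50652495 0.15142845 0.014     ]
```

```bash
python3 -m jog '[[[0,4,0.1],0],[[0,8,0.1],0],[[0,11.5,0.1],0],[[0,13.5,0.1],0],[[0,14.5,0.1],0],[[0,14.9,0.1],0],[[0,14.9,0.1],0],[[0,14.9,0.1],0]]' 8.5 30
python3 -m jog '[[[0,0,0],0],[[0,0,0],0],[[0,0,0],0],[[0,0,0],0],[[0,0,0],0],[[0,0,0],0],[[0,0,0],0],[[0,0,0],0]]' 5 30
```

```text
t: 2.53
tcp_pos: [0.444, 0.1223, 0.0033]
tool_rot: [0.138, -0.693, 0.694, -0.139]
force: [-0.5, 0.1, 1.0]
finger_gap: 1.001
t: 3.2
tcp_pos: [0.4438, 0.1228, 0.004]
tool_rot: [0.138, -0.693, 0.693, -0.139]
force: [-1.1, 0.2, 6.9]
finger_gap: 0.687
```

```bash
python3 -m jog '[[[0,-2,0],0],[[0,-6,0],0],[[0,-10,0],0],[[0,-14,0],0],[[0,-18,0],0],[[0.5,-20,3],0.1],[[1.2,-20,7],0.22],[[1.9,-20,11],0.34],[[2.6,-20,15],0.46],[[3.3,-20,19],0.58],[[4,-20,23],0.7],[[4.7,-20,27],0.82],[[5.4,-20,31],0.94],[[6.1,-20,35],1.06],[[6.8,-20,38.5],1.18],[[7.4,-20,41.5],1.29],[[7.8,-20,43.5],1.36],[[7.93,-20,43.9],1.373],[[7.93,-20,43.9],1.373],[[7.93,-20,43.9],1.373]]' - 30
python3 - <<'E'
from h import *
from station import eyes
d=eyes.snapshot("wrist"); np.savez(f"pics/wrist2.npz",**d); cv2.imwrite(f"pics/wrist2.png",d["frame"][:,:,::-1])
E
```

```text
t: 4.87
tcp_pos: [0.5379, -0.3117, 0.2021]
tool_rot: [0.331, 0.625, -0.624, -0.333]
force: [-0.6, -0.3, -3.3]
finger_gap: 0.687
```

View pics/wrist2.png

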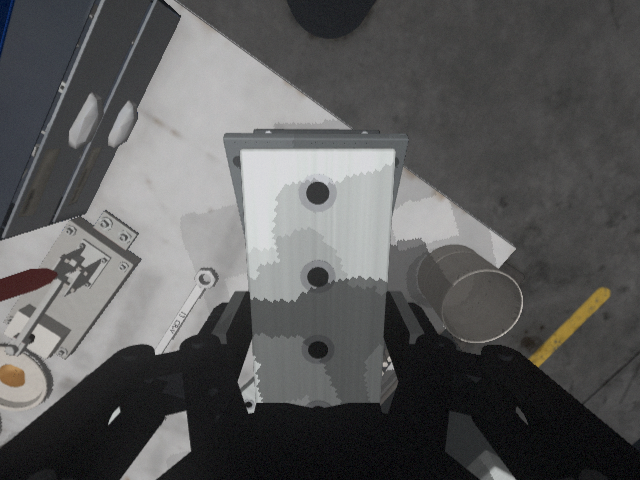

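The plate is level in the grip, with its upper edge running from (241,150) to (395,150). Beyond it the shelf's high edge shows from (224,134) to (408,134), so the yaw looks right.

Run:
```python
from h import *
from station import manip
d=np.load("pics/wrist2.npz"); 
P=cast(d,[(224,134.5),(408,134.5)],.1185); v=P[0]-P[1]; t=manip.sense()["tcp_pos"]
print(P.round(4),"w",np.linalg.norm(v).round(4),"uphill yaw",np.degrees(np.arctan2(v[1],v[0])-np.pi/2).round(2))
m=P.mean(0); T=R.from_quat(manip.sense()["tool_rot"]).as_matrix()
print("high edge mid",m.round(4),"rel tcp in tool",(T.T@(m-t)).round(4)); print(T.round(3))
Q=cast(d,[(241,150),(395,150)],.212); print("plate end",(T.T@(Q-t)).round(4))
o=np.array([.5002,-.2551]);y=np.radians(-56.07); print("top est",o+.1429*np.array([np.cos(y),np.sin(y)]))
```

```text
[[ 0.63   -0.3421  0.1185]
 [ 0.5329 -0.4077  0.1185]] w 0.1172 uphill yaw -55.94
high edge mid [ 0.5814 -0.3749  0.1185] rel tcp in tool [-0.0773  0.0834 -0.0004]
[[-0.56  -0.002 -0.829]
 [ 0.829  0.002 -0.56 ]
 [ 0.003 -1.     0.   ]]Traceback (most recent call last):
  File "<stdin>", line 8, in <module>
ValueError: matmul: Input operand 1 has a mismatch in its core dimension 0, with gufunc signature (n?,k),(k,m?)->(n?,m?) (size 2 is different from 3)
```

```bash
python3 -m jog '[[[-0.1,2,0],0],[[-0.2,4.5,0],0],[[-0.3,6.5,0],0],[[-0.3,7.3,0],0],[[-0.3,7.8,0],0],[[-0.35,8.1,0],0],[[-0.4,8.4,0],0],[[-0.45,8.7,0],0],[[-0.5,9,0],0],[[-0.5,9.3,0],0],[[-0.55,9.6,0],0],[[-0.6,9.8,0],0],[[-0.6,9.8,0],0]]' - 20
python3 -m jog '[[[-0.05,0.3,0],0],[[-0.1,0.6,0],0],[[-0.15,0.9,0],0],[[-0.2,1.1,0],0],[[-0.2,1.1,0],0]]'
python3 - <<'E'
from h import *
from station import eyes
for n in ("wrist","scene"):
    d=eyes.snapshot(n); np.savez(f"pics/{n}3.npz",**d); cv2.imwrite(f"pics/{n}3.png",d["frame"][:,:,::-1])
E
```

```text
t: 6.0
tcp_pos: [0.5404, -0.3143, 0.1049]
tool_rot: [0.329, 0.626, -0.623, -0.334]
force: [-4.1, 7.8, 0.6]
finger_gap: 0.69
t: 6.42
tcp_pos: [0.543, -0.3183, 0.0944]
tool_rot: [0.331, 0.625, -0.624, -0.333]
force: [-2.8, 5.5, -0.3]
finger_gap: 0.684
```

View pics/wrist3.png

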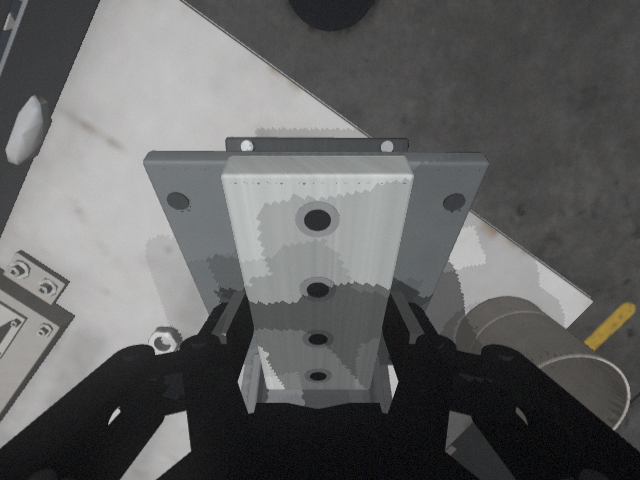

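The plate is pivoting flat as planned. Its upper edge is at row 155–180, centred on column 317, and the shelf edge runs from (145,152) to (487,152), centred at 316, so the lateral fit is good.

```bash
python3 -m jog '[[[0,0.25,0],0],[[0,0.5,0],0],[[0,0.7,0],0],[[0,0.7,0],0]]'
python3 -m jog '[[[0,0.15,0],0],[[0,0.3,0],0],[[0,0.3,0],0]]'
python3 - <<'E'
from h import *
from station import eyes
d=eyes.snapshot("wrist"); np.savez(f"pics/wrist4.npz",**d); a=d["frame"]
d=eyes.snapshot("scene"); b=d["frame"]; d=eyes.snapshot("top"); c=d["frame"]
o=np.zeros((600,800,3),np.uint8); o[:300,:400]=cv2.resize(a,(400,300)); o[:300,400:]=cv2.resize(c[160:310,360:560],(400,300)); o[300:,:400]=cv2.resize(b[190:340,300:500],(400,300))
cv2.imwrite("pics/c4.png",o[:,:,::-1])
E
```

```text
t: 6.85
tcp_pos: [0.544, -0.3196, 0.0883]
tool_rot: [0.333, 0.624, -0.624, -0.332]
force: [-2.7, 4.9, 6.9]
finger_gap: 0.686
t: 7.1
tcp_pos: [0.544, -0.3197, 0.0882]
tool_rot: [-0.333, -0.624, 0.624, 0.331]
force: [-6.0, 7.5, 22.1]
finger_gap: 0.686
```

View pics/c4.png

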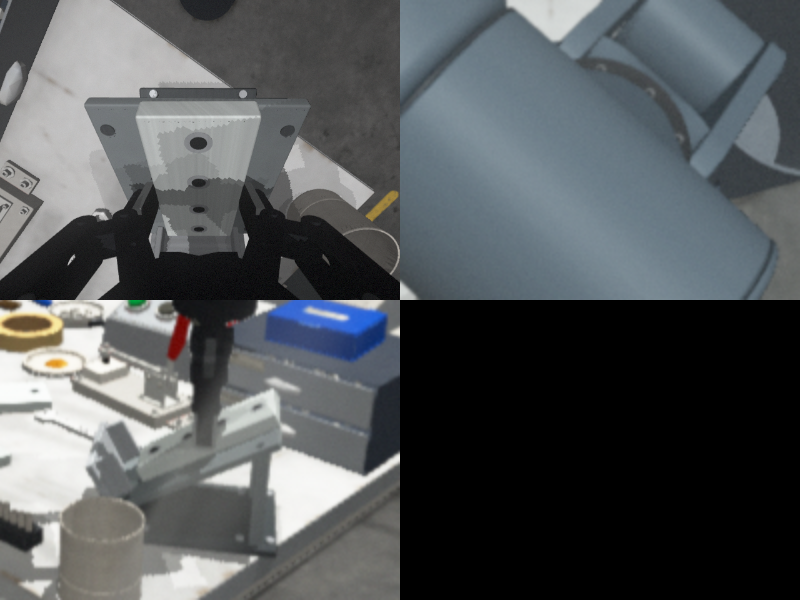

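The plate lies flat on the slope above the guides. The wrist view shows both guides' inner faces on either side of its low end, at about (155,240) and (240,240) in the half-size tile. Next I ease off and slide it down.

```bash
python3 -m jog '[[[0,-0.25,0],0],[[0.3,-0.1,0],0],[[0.6,0.1,0],0],[[0.9,0.27,0],0],[[1.2,0.45,0],0],[[1.5,0.6,0],0],[[1.8,0.8,0],0],[[2.0,0.9,0],0],[[2.0,0.9,0],0]]'
python3 -m jog '[[[0.15,0.08,0],0],[[0.3,0.16,0],0],[[0.45,0.25,0],0],[[0.6,0.34,0],0],[[0.6,0.34,0],0]]'
```

```text
t: 8.0
tcp_pos: [0.5392, -0.3105, 0.0821]
tool_rot: [-0.34, -0.622, 0.627, 0.324]
force: [0.3, -1.2, 24.1]
finger_gap: 0.687
t: 8.42
tcp_pos: [0.5366, -0.3061, 0.0791]
tool_rot: [-0.341, -0.622, 0.627, 0.323]
force: [0.1, -1.6, 26.3]
finger_gap: 0.686
```

```bash
python3 -m jog '[[[0,-0.2,0],0],[[0,-0.4,0],0],[[0,-0.5,0],0],[[0,-0.5,0],0]]'
python3 -m jog '[[[0.2,0,0],0],[[0.4,0,0],0],[[0.5,0.1,0],0],[[0.5,0.1,0],0]]'
```

```text
t: 8.75
tcp_pos: [0.5295, -0.2989, 0.0763]
tool_rot: [-0.333, -0.624, 0.624, 0.332]
force: [-0.2, -0.2, 3.4]
finger_gap: 0.689
t: 9.08
tcp_pos: [0.5295, -0.2988, 0.0762]
tool_rot: [-0.336, -0.623, 0.626, 0.328]
force: [3.0, -8.4, 1.7]
finger_gap: 0.687
```

```bash
python3 -m jog '[[[-0.3,0,0],0],[[-0.3,0,0],0],[[-0.3,0,0],0],[[-0.3,0,0],0],[[-0.3,0,0],0],[[-0.3,0,0],0]]' 8.5
python3 -m jog '[[[0,-2,0],0],[[0,-5,0],0],[[0,-9,0],0],[[0,-12,0],0],[[0,-12,0],0],[[0,-12,0],0]]'
python3 - <<'E'
from h import *
from station import eyes
d=eyes.snapshot("wrist"); np.savez(f"pics/wrist5.npz",**d); cv2.imwrite(f"pics/wrist5.png",d["frame"][:,:,::-1])
E
```

```text
t: 9.58
tcp_pos: [0.5274, -0.2959, 0.0747]
tool_rot: [0.332, 0.624, -0.624, -0.333]
force: [0.5, 0.3, 0.4]
finger_gap: 0.997
t: 10.08
tcp_pos: [0.5288, -0.2971, 0.1974]
tool_rot: [-0.334, -0.624, 0.625, 0.33]
force: [0.3, -0.4, -0.2]
finger_gap: 0.994
```

View pics/wrist5.png

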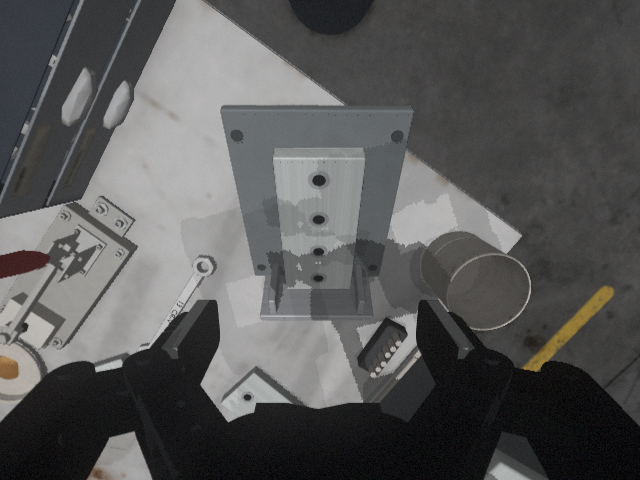

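The long plate lies on the shelf between the guides, low edge at row ~290, top edge at row ~149–158, columns 274–365. I'll check these against the predicted projection.

```bash
cat >> h.py <<'E'
RO=np.array([.5002,-.2551]);RY=np.radians(-56.0)
def S(x,y,z):
    c,s=np.cos(np.pi/6),.5; e=np.exp(1j*RY)*(x*c-z*s+1j*y)/1000
    return np.array([RO[0]+e.real,RO[1]+e.imag,.036+(x*s+z*c)/1000])
E
python3 - <<'E'
from h import *
d=np.load("pics/wrist5.npz")
for n,p in dict(shelf_hi_l=(165,60,0),shelf_hi_r=(165,-60,0),plate_hi=(140,0,14),plate_hi_bot=(140,0,0),plate_lo=(0,0,14),lo10=(10,0,14),stop_top=(0,0,44),stopl=(0,50,44),stopr=(0,-50,44)).items(): print(n,proj(d,[S(*p)]).round(1)[0])
E
```

```text
shelf_hi_l [219.9 109.1]
shelf_hi_r [415.6 109.2]
plate_hi [317.7 157.2]
plate_hi_bot [317.7 145.6]
plate_lo [317.7 287.3]
lo10 [317.7 280.8]
stop_top [317.6 315.2]
stopl [260.6 315.1]
stopr [374.7 315.3]
```

```bash
python3 -m jog '[[[4,0,-0.9],-0.12],[[8,0,-1.8],-0.24],[[12,0.5,-2.7],-0.36],[[16,1.5,-3.6],-0.48],[[20,3,-4.5],-0.6],[[22.5,4.5,-5.1],-0.72],[[23.9,5.5,-5.3],-0.796],[[23.9,5.5,-5.3],-0.796],[[23.9,5.5,-5.3],-0.796],[[23.9,5.5,-5.3],-0.796]]'
cat >> h.py <<'E'
def holes(d,P):
    """refine hole pixels near predicted world points P (top face holes)"""
    g=cv2.GaussianBlur(cv2.cvtColor(d["frame"],cv2.COLOR_RGB2GRAY),(3,3),0); out=[]
    for u,v in proj(d,P):
        x0,y0=int(u)-18,int(v)-18
        if x0<0 or y0<0 or x0+36>640 or y0+36>480: continue
        s=g[y0:y0+36,x0:x0+36]; b=blobs(s,s<70,10,500)
        if b: out.append(min(b,key=lambda t:np.hypot(*(t[0]-18)))[0]+[x0,y0])
    return np.array(out)
E
python3 - <<'E'
from h import *
from station import eyes,manip
d=eyes.snapshot("wrist"); np.savez("pics/wrist6.npz",**d)
s=manip.sense();T=R.from_quat(s["tool_rot"]).as_matrix()
P=np.array([[.4789,-.0774,.014],[.4394,-.0698,.014],[.3991,-.0628,.014]])
h=holes(d,P); W=cast(d,h,.014); print(proj(d,P).round(),h.round(1)); print(W.round(4))
v=W[0]-W[-1]; print("line",np.degrees(np.arctan2(v[1],v[0])),"rel",((W-s["tcp_pos"])@T).round(4), T[:,0].round(3))
E
```

```text
t: 10.97
tcp_pos: [0.4393, -0.0696, 0.1399]
tool_rot: [-0.065, -0.704, 0.704, 0.065]
force: [0.3, -0.2, -0.1]
finger_gap: 0.995
[[318. 184.]
 [317. 233.]
 [318. 280.]] [[317.  184.4]
 [317.  234. ]
 [317.  279.7]]
[[ 0.4788 -0.0767  0.014 ]
 [ 0.439  -0.0694  0.014 ]
 [ 0.399  -0.062   0.014 ]]
line -10.501931332334513 rel [[-0.0394  0.1263 -0.0007]
 [ 0.0011  0.1262 -0.0006]
 [ 0.0417  0.1262 -0.0006]] [-0.983  0.183 -0.002]
```

```bash
python3 -m jog '[[[0.1,4,0],0],[[0.1,8,0],0],[[0.1,11,0],0],[[0.1,12.6,0],0],[[0.1,13.4,0],0],[[0.1,13.6,0],0],[[0.1,13.6,0],0]]' 8.5 30
python3 -m jog '[[[0,0,0],0],[[0,0,0],0],[[0,0,0],0],[[0,0,0],0],[[0,0,0],0],[[0,0,0],0],[[0,0,0],0]]' 5 30
```

```text
t: 11.6
tcp_pos: [0.4381, -0.0694, 0.0041]
tool_rot: [-0.065, -0.704, 0.704, 0.065]
force: [-0.1, 0.1, 0.4]
finger_gap: 0.993
t: 12.18
tcp_pos: [0.4383, -0.069, 0.0056]
tool_rot: [-0.065, -0.704, 0.705, 0.063]
force: [-0.9, -1.4, 6.5]
finger_gap: 0.689
```

```bash
python3 -m jog '[[[0,-2,0],0],[[0,-6,0],0],[[0,-10,0],0],[[0,-14,0],0],[[-0.5,-17.5,1],0.05],[[-2.3,-19.4,4],0.15],[[-4.5,-19.4,7.5],0.27],[[-6.7,-19.4,11],0.39],[[-8.9,-19.4,14.5],0.51],[[-11,-19.4,17.5],0.63],[[-12.6,-19.4,20],0.74],[[-13.1,-19.4,20.8],0.794],[[-13.1,-19.4,20.8],0.794],[[-13.1,-19.4,20.8],0.794],[[-13.1,-19.4,20.8],0.794]]' - 30
python3 - <<'E'
from h import *
from station import eyes,manip
d=eyes.snapshot("wrist"); np.savez("pics/wrist7.npz",**d); cv2.imwrite(f"pics/wrist7.png",d["frame"][:,:,::-1])
s=manip.sense(); T=R.from_quat(s["tool_rot"]).as_matrix(); p=s["tcp_pos"][:2]-RO; u=np.array([np.cos(RY),np.sin(RY)])
print("X",p@u,"lat",p@[-u[1],u[0]],"tool x heading",np.degrees(np.arctan2(T[1,0],T[0,0])))
E
```

```text
t: 13.43
tcp_pos: [0.5271, -0.2948, 0.1977]
tool_rot: [0.33, 0.625, -0.624, -0.332]
force: [0.4, 0.9, -3.4]
finger_gap: 0.684
X 0.04795807655646971 lat 0.00034863127374656005 tool x heading 124.18575634217665
```

View pics/wrist7.png

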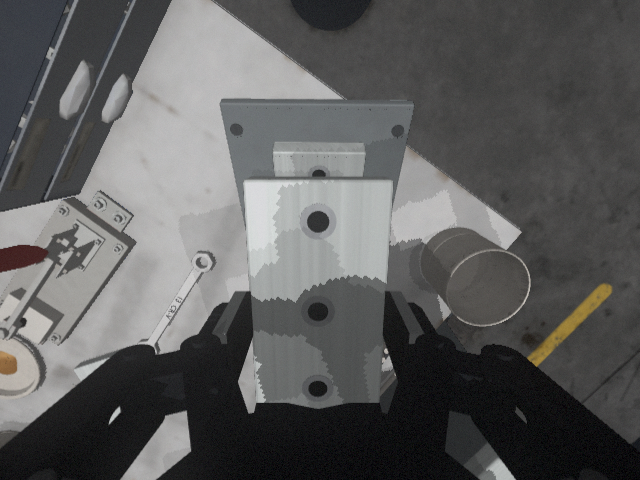

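The medium plate is level over the rack. Its upper edge runs (245–391, 180) and is centred at 318; the long plate's upper end is at columns 274–365, centred at 319.

```bash
python3 -m jog '[[[-0.2,2,0],0],[[-0.3,4.5,0],0],[[-0.4,6.5,0],0],[[-0.4,7.3,0],0],[[-0.45,7.7,0],0],[[-0.5,8,0],0],[[-0.6,8.3,0],0],[[-0.7,8.6,0],0],[[-0.8,8.9,0],0],[[-0.9,9.2,0],0],[[-0.95,9.5,0],0],[[-1,9.7,0],0],[[-1,9.7,0],0],[[-1,9.7,0],0]]' - 20
python3 -m jog '[[[0,0.15,0],0],[[0,0.3,0],0],[[0,0.3,0],0],[[0,0.3,0],0]]'
cat > look.py <<'E'
from h import *
from station import eyes,manip
import sys
s=manip.sense(); p=s["tcp_pos"][:2]-RO; u=np.array([np.cos(RY),np.sin(RY)])
print("X",(p@u).round(4),"lat",(p@[-u[1],u[0]]).round(4),"F downhill",(-s["force"][:2]@u).round(1),"Fz",s["force"][2].round(1))
if len(sys.argv)>1:
    a,b=[eyes.snapshot(n)["frame"] for n in ("wrist","scene")]
    o=np.hstack([cv2.resize(a,(400,300)),cv2.resize(b[190:340,300:500],(400,300))]); cv2.imwrite(sys.argv[1],o[:,:,::-1])
E
python3 look.py pics/c8.png
```

```text
t: 14.65
tcp_pos: [0.5315, -0.3011, 0.1016]
tool_rot: [0.328, 0.626, -0.624, -0.334]
force: [-4.8, 6.6, 1.4]
finger_gap: 0.684
t: 14.98
tcp_pos: [0.532, -0.3016, 0.0989]
tool_rot: [0.329, 0.626, -0.624, -0.333]
force: [-4.8, 4.4, 1.1]
finger_gap: 0.686
X 0.0563 lat 0.0003 F downhill 6.3 Fz 1.1
```

View pics/c8.png

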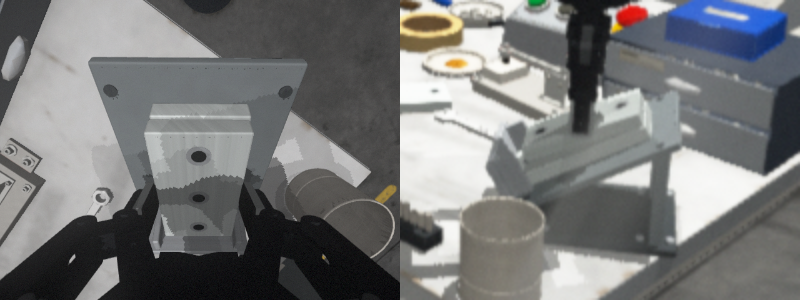

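Both plates sit centred in the wrist view, and the side view shows the medium plate almost parallel to the long one.

```bash
python3 -m jog '[[[0,0.15,0],0],[[0,0.3,0],0],[[0,0.3,0],0],[[0,0.3,0],0]]'; python3 look.py
```

```text
t: 15.42
tcp_pos: [0.5324, -0.3022, 0.0961]
tool_rot: [0.329, 0.625, -0.624, -0.333]
force: [-3.8, 4.8, 0.1]
finger_gap: 0.685
X 0.0571 lat 0.0003 F downhill 6.1 Fz 0.1
```

```bash
python3 -m jog '[[[0,0.1,0],0],[[0,0.2,0],0],[[0,0.2,0],0],[[0,0.2,0],0]]'; python3 look.py;  python3 -m jog '[[[0,0.1,0],0],[[0,0.2,0],0],[[0,0.2,0],0],[[0,0.2,0],0]]'; python3 look.py
```

```text
t: 15.75
tcp_pos: [0.5326, -0.3025, 0.0943]
tool_rot: [0.33, 0.625, -0.624, -0.333]
force: [-4.2, 4.5, 1.4]
finger_gap: 0.686
X 0.0575 lat 0.0003 F downhill 6.0 Fz 1.4
t: 16.08
tcp_pos: [0.5326, -0.3025, 0.0941]
tool_rot: [0.33, 0.625, -0.624, -0.332]
force: [-5.6, 5.8, 9.8]
finger_gap: 0.689
X 0.0575 lat 0.0004 F downhill 8.0 Fz 9.8
```

```bash
python3 -m jog '[[[0,-0.25,0],0],[[0.3,-0.1,0],0],[[0.6,0.05,0],0],[[0.9,0.22,0],0],[[1.2,0.4,0],0],[[1.5,0.57,0],0],[[1.8,0.75,0],0],[[1.8,0.75,0],0]]'; python3 look.py; python3 -m jog '[[[0.15,0.08,0],0],[[0.3,0.16,0],0],[[0.45,0.2,0],0],[[0.6,0.2,0],0],[[0.6,0.2,0],0]]'; python3 look.py
```

```text
t: 16.75
tcp_pos: [0.5275, -0.2929, 0.0876]
tool_rot: [-0.336, -0.624, 0.626, 0.327]
force: [-0.0, -0.7, 11.4]
finger_gap: 0.68
X 0.0466 lat 0.0015 F downhill -0.5 Fz 11.4
t: 17.17
tcp_pos: [0.5216, -0.2856, 0.0828]
tool_rot: [-0.333, -0.624, 0.625, 0.33]
force: [-0.3, 0.3, 5.5]
finger_gap: 0.685
X 0.0372 lat 0.0007 F downhill 0.5 Fz 5.5
```

```bash
python3 -m jog '[[[0.2,0,0],0],[[0.4,0,0],0],[[0.5,0,0],0],[[0.5,0,0],0]]'; python3 look.py; python3 -m jog '[[[0.1,0,0],0],[[0.2,0,0],0],[[0.3,0,0],0],[[0.3,0,0],0]]'; python3 look.py
```

```text
t: 17.5
tcp_pos: [0.5215, -0.2855, 0.0828]
tool_rot: [-0.336, -0.623, 0.626, 0.327]
force: [4.1, -7.4, -0.1]
finger_gap: 0.688
X 0.0371 lat 0.0007 F downhill -8.4 Fz -0.1
t: 17.83
tcp_pos: [0.5212, -0.2851, 0.0834]
tool_rot: [-0.338, -0.622, 0.627, 0.326]
force: [3.6, -11.2, -0.1]
finger_gap: 0.685
X 0.0367 lat 0.0007 F downhill -11.3 Fz -0.1
```

```bash
python3 -m jog '[[[-0.6,0,0],0],[[-0.6,0,0],0],[[-0.6,0,0],0],[[-0.6,0,0],0],[[-0.6,0,0],0],[[-0.6,0,0],0]]' 8.5
python3 -m jog '[[[0,-2,0],0],[[0,-5,0],0],[[0,-9,0],0],[[0,-12,0],0],[[0,-12,0],0],[[0,-12,0],0]]'
python3 - <<'E'
from h import *
from station import eyes,manip
d=eyes.snapshot("wrist"); np.savez("pics/wrist9.npz",**d)
P=np.array([S(x,0,28) for x in (17,57.5,98)]); h=holes(d,P); print(proj(d,P).round(1).tolist(),h.round(1).tolist())
s=manip.sense();T=R.from_quat(s["tool_rot"]).as_matrix(); print((np.array([.6052,.0095,.14])-s["tcp_pos"])@T, np.degrees(np.arctan2(T[1,0],T[0,0])))
E
```

```text
t: 18.33
tcp_pos: [0.5189, -0.2827, 0.0812]
tool_rot: [0.331, 0.625, -0.624, -0.332]
force: [-0.3, -0.7, 0.2]
finger_gap: 0.989
t: 18.83
tcp_pos: [0.5204, -0.284, 0.2038]
tool_rot: [-0.333, -0.624, 0.625, 0.33]
force: [0.6, 0.1, -0.7]
finger_gap: 0.993
[[318.0, 269.4], [318.1, 237.1], [318.3, 196.9]] [[317.4, 270.3], [317.6, 238.0], [318.0, 197.9]]
[ 0.19422677  0.06191173 -0.23515068] 124.08243892469343
```

The medium plate's holes are within 1 px of the predicted seated position. Next is the short plate, with a narrower opening to stay clear of the spanner.

```bash
python3 -m jog '[[[2,0,-2.8],-0.05],[[4.5,0,-5.8],-0.1],[[7,0,-8.8],-0.15],[[9.5,0.5,-11.8],-0.2],[[12,1.5,-14.8],-0.25],[[14.5,3,-17.8],-0.3],[[17,4.5,-20.8],-0.347],[[19,6,-23],-0.347],[[19.4,6.2,-23.5],-0.347],[[19.4,6.2,-23.5],-0.347],[[19.4,6.2,-23.5],-0.347]]' 7.2 30
python3 - <<'E'
from h import *
from station import eyes,manip
d=eyes.snapshot("wrist"); np.savez("pics/wrist10.npz",**d); cv2.imwrite("pics/wrist10.png",d["frame"][:,:,::-1])
s=manip.sense();T=R.from_quat(s["tool_rot"]).as_matrix()
P=np.array([[.5826,.0259,.014],[.6278,-.0069,.014]])
h=holes(d,P); W=cast(d,h,.014); print(proj(d,P).round(),h.round(1)); print(W.round(4))
v=W[0]-W[-1]; print("line",np.degrees(np.arctan2(v[1],v[0])),"rel",((W-s["tcp_pos"])@T).round(4), T[:,0].round(3))
E
```

```text
t: 19.8
tcp_pos: [0.6044, 0.0089, 0.1381]
tool_rot: [-0.217, -0.672, 0.673, 0.219]
force: [0.3, -0.5, 0.4]
finger_gap: 0.846
[[316. 265.]
 [316. 199.]] [[316.  266.2]
 [316.4 199.9]]
[[ 0.582   0.0262  0.014 ]
 [ 0.6272 -0.0071  0.014 ]]
line 143.67550340410432 rel [[ 0.0292  0.125  -0.0013]
 [-0.0269  0.1249 -0.0011]] [-0.808  0.589  0.001]
```

View pics/wrist10.png

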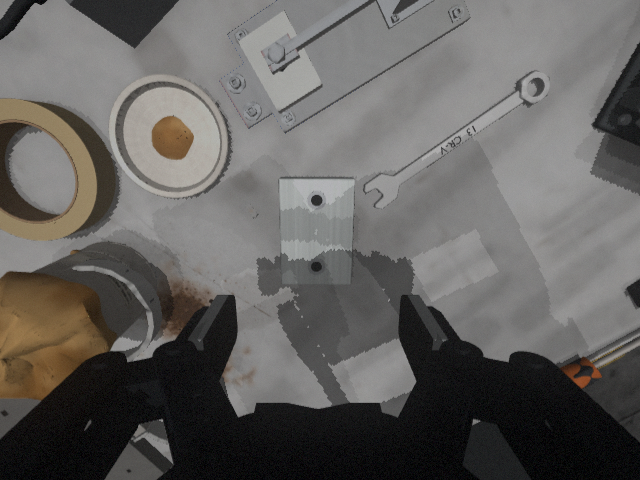

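The short plate is centred, holes at (316,200) and (316,266). The spanner's jaw is at (365–395, 175–207), about 20 mm along the plate from its centre, so I'll grip 4 mm towards the far end.

```bash
python3 -m jog '[[[0.3,3,-0.1],0],[[0.5,7,-0.1],0],[[0.5,10.5,-0.1],0],[[0.5,12.3,-0.1],0],[[0.5,13.1,-0.1],0],[[0.5,13.4,-0.1],0],[[0.5,13.4,-0.1],0]]' 7.2 30
python3 -m jog '[[[0,0,0],0],[[0,0,0],0],[[0,0,0],0],[[0,0,0],0],[[0,0,0],0],[[0,0,0],0],[[0,0,0],0]]' 5 30
```

```text
t: 20.43
tcp_pos: [0.6025, 0.0113, 0.0059]
tool_rot: [0.22, 0.672, -0.672, -0.219]
force: [0.1, 0.3, -0.2]
finger_gap: 0.841
t: 21.02
tcp_pos: [0.6034, 0.0117, 0.0076]
tool_rot: [-0.22, -0.672, 0.673, 0.217]
force: [-0.7, -2.5, 6.1]
finger_gap: 0.68
```

```bash
python3 -m jog '[[[0,-2,0],0],[[0,-6,0],0],[[0,-10,0],0],[[0,-14,0],0],[[0,-17.5,0.5],0],[[-1,-19.4,3],0.05],[[-2.4,-19.4,6.5],0.1],[[-3.8,-19.4,10],0.15],[[-5.2,-19.4,13.8],0.2],[[-6.6,-19.4,17.6],0.25],[[-8,-19.4,21.4],0.3],[[-9.4,-19.4,25],0.347],[[-10.4,-19.4,28],0.347],[[-10.7,-19.4,28.8],0.347],[[-10.7,-19.4,28.8],0.347],[[-10.7,-19.4,28.8],0.347],[[-10.7,-19.4,28.8],0.347]]' - 30
python3 look.py
python3 - <<'E'
from h import *
from station import eyes,manip
d=eyes.snapshot("wrist"); s=manip.sense();T=R.from_quat(s["tool_rot"]).as_matrix()
c=s["tcp_pos"]+T@[-.0022,-.0064,0]; P=np.array([c+T@[.028,0,0],c+T@[-.028,0,0]])
h=holes(d,P); print(proj(d,P).round(1),h.round(1), np.degrees(np.arctan2(T[1,0],T[0,0])))
E
```

```text
t: 22.43
tcp_pos: [0.5191, -0.2814, 0.1995]
tool_rot: [0.331, 0.625, -0.624, -0.332]
force: [-0.1, -0.5, -2.2]
finger_gap: 0.677
X 0.0324 lat 0.0009 F downhill -0.4 Fz -2.2
[[316.4 360.7]
 [316.3 247.2]] [[318.3 360.2]
 [317.7 245.9]] 124.17699387583082
```

```bash
python3 -m jog '[[[-0.2,2,0],0],[[-0.3,4.5,0],0],[[-0.3,6.3,0],0],[[-0.3,7,0],0],[[-0.35,7.4,0],0],[[-0.4,7.7,0],0],[[-0.45,8,0],0],[[-0.5,8.3,0],0],[[-0.55,8.6,0],0],[[-0.6,8.9,0],0],[[-0.6,9.1,0],0],[[-0.6,9.1,0],0],[[-0.6,9.1,0],0]]' - 20; python3 look.py
python3 -m jog '[[[0,0.15,0],0],[[0,0.3,0],0],[[0,0.3,0],0],[[0,0.3,0],0]]'; python3 look.py
```

```text
t: 23.57
tcp_pos: [0.5232, -0.2888, 0.1093]
tool_rot: [-0.332, -0.624, 0.625, 0.331]
force: [-0.2, 1.1, -0.6]
finger_gap: 0.659
X 0.0408 lat 0.0002 F downhill 1.0 Fz -0.6
t: 23.9
tcp_pos: [0.5233, -0.289, 0.1067]
tool_rot: [-0.333, -0.624, 0.625, 0.331]
force: [-0.1, 1.2, 4.6]
finger_gap: 0.655
X 0.041 lat 0.0002 F downhill 1.0 Fz 4.6
```

The finger gap has dropped slightly (0.677 to 0.655), so I'll check the short plate's attitude numerically from its holes.

Run:
```python
from h import *
from station import eyes
d=eyes.snapshot("wrist"); np.savez("pics/wrist11.npz",**d); cv2.imwrite("pics/wrist11.png",d["frame"][:,:,::-1])
for xc in (66,71.6,76):
    print(xc,proj(d,[S(xc-28,0,42),S(xc+28,0,42)]).round(1).tolist())
g=cv2.cvtColor(d["frame"],cv2.COLOR_RGB2GRAY)[150:400,250:390]
print([( (c+[250,150]).round(1).tolist(),int(a)) for c,a in blobs(g,g<60,30,1500)])
```

```text
66 [[317.3, 340.7], [317.4, 276.3]]
71.6 [[317.3, 335.6], [317.4, 267.8]]
76 [[317.3, 331.4], [317.4, 260.7]]
[([319.1, 179.2], 293), ([317.5, 262.5], 254), ([252.5, 318.6], 330), ([384.7, 322.8], 612), ([316.9, 333.2], 124), ([372.9, 353.5], 50), ([384.7, 393.3], 133)]
```

The hole spacing (70.7 px against 70.4 predicted) says the short plate is flat on the medium, centred at x≈74 mm. However, the tips have ridden up to its top edges. The plate is resting, so I'll open, go down 6 mm and regrip.

```bash
python3 -m jog '[[[-0.2,-0.2,0],0],[[-0.4,0,0],0],[[-0.4,0.3,0],0],[[-0.4,0.5,0],0],[[-0.4,0.5,0],0]]' 8; python3 look.py
python3 - <<'E'
from h import *
from station import eyes
d=eyes.snapshot("wrist")
g=cv2.cvtColor(d["frame"],cv2.COLOR_RGB2GRAY)[150:420,250:390]
for xc in (45,74.5): print(xc,proj(d,[S(xc-28,0,42),S(xc+28,0,42)]).round(1).tolist())
print([( (c+[250,150]).round(1).tolist(),int(a)) for c,a in blobs(g,g<60,30,1500)])
E
```

```text
t: 24.37
tcp_pos: [0.5241, -0.2913, 0.0996]
tool_rot: [0.331, 0.625, -0.624, -0.332]
force: [-0.4, 0.4, 0.0]
finger_gap: 0.937
X 0.0434 lat -0.0004 F downhill 0.5 Fz 0.0
45 [[316.1, 368.9], [315.9, 316.7]]
74.5 [[316.0, 344.6], [315.8, 275.8]]
[([317.6, 187.4], 317), ([316.0, 275.5], 268), ([315.9, 345.1], 130), ([373.8, 363.7], 79)]
```

It stuck in place, as hoped. Regripping.

```bash
python3 -m jog '[[[-0.2,-0.2,0],0],[[-0.2,-0.2,0],0],[[-0.2,-0.2,0],0],[[-0.2,-0.2,0],0],[[-0.2,-0.2,0],0],[[-0.2,-0.2,0],0],[[-0.2,-0.2,0],0]]' 5 20; python3 look.py
```

```text
t: 25.0
tcp_pos: [0.5262, -0.2935, 0.1029]
tool_rot: [-0.332, -0.624, 0.625, 0.331]
force: [2.0, -1.0, 2.7]
finger_gap: 0.692
X 0.0463 lat 0.0001 F downhill -1.9 Fz 2.7
```

```bash
python3 -m jog '[[[0.3,0.1,0],0],[[0.6,0.25,0],0],[[0.9,0.42,0],0],[[1.2,0.6,0],0],[[1.5,0.77,0],0],[[1.8,0.94,0],0],[[2.1,1.1,0],0],[[2.3,1.2,0],0],[[2.3,1.2,0],0]]'; python3 look.py; python3 -m jog '[[[0.15,0.08,0],0],[[0.3,0.1,0],0],[[0.45,0.1,0],0],[[0.6,0.1,0],0],[[0.6,0.1,0],0]]'; python3 look.py
```

```text
t: 25.75
tcp_pos: [0.5123, -0.2734, 0.0902]
tool_rot: [0.331, 0.625, -0.624, -0.332]
force: [0.2, -0.9, -1.6]
finger_gap: 0.693
X 0.0219 lat -0.0002 F downhill -0.8 Fz -1.6
t: 26.17
tcp_pos: [0.5105, -0.2706, 0.0903]
tool_rot: [-0.333, -0.624, 0.625, 0.33]
force: [1.2, -3.2, -1.3]
finger_gap: 0.69
X 0.0186 lat -0.0001 F downhill -3.3 Fz -1.3
```

```bash
python3 -m jog '[[[0,0.1,0],0],[[0,0.2,0],0],[[0,0.35,0],0],[[0,0.5,0],0],[[0,0.5,0],0]]'; python3 look.py; python3 -m jog '[[[0.15,0,0],0],[[0.3,0,0],0],[[0.3,0,0],0],[[0.3,0,0],0]]'; python3 look.py
```

```text
t: 26.58
tcp_pos: [0.5113, -0.2716, 0.0879]
tool_rot: [-0.334, -0.624, 0.625, 0.329]
force: [-1.8, -3.2, 15.4]
finger_gap: 0.696
X 0.0199 lat -0.0 F downhill -1.6 Fz 15.4
t: 26.92
tcp_pos: [0.5114, -0.2716, 0.088]
tool_rot: [-0.336, -0.623, 0.626, 0.327]
force: [-0.5, -7.5, 11.4]
finger_gap: 0.689
X 0.0199 lat 0.0001 F downhill -5.9 Fz 11.4
```

```bash
python3 -m jog '[[[-0.2,-0.35,0],0],[[-0.2,-0.35,0],0],[[-0.2,-0.35,0],0]]'; python3 look.py; python3 -m jog '[[[0,0,0],0],[[0,0,0],0],[[0,0,0],0],[[0,0,0],0],[[0,0,0],0],[[0,0,0],0]]' 8.5; python3 -m jog '[[[0,-2,0],0],[[0,-5,0],0],[[0,-9,0],0],[[0,-11,0],0],[[0,-11,0],0],[[0,-11,0],0]]'
python3 - <<'E'
from h import *
from station import eyes
d=eyes.snapshot("wrist"); np.savez("pics/wrist12.npz",**d); im=d["frame"][:,:,::-1].copy()
P=np.array([S(x,0,42) for x in (17,73)]); print(proj(d,P).round(1).tolist(),holes(d,P).round(1).tolist())
P=np.array([S(98,0,28),S(123,0,14)]); print(proj(d,P).round(1).tolist(),holes(d,P).round(1).tolist())
for n,p in dict(s_lo=(0,0,42),s_hi=(90,0,42),m_hi=(115,0,28),l_hi=(140,0,14)).items(): print(n,proj(d,[S(*p)])[0].round(1))
b=eyes.snapshot("scene")["frame"][170:340,300:500,::-1]
cv2.imwrite("pics/c12.png",np.hstack([cv2.resize(im[60:360,190:450],(400,460)),cv2.resize(b,(400,460),interpolation=cv2.INTER_CUBIC)]))
E
```

```text
t: 27.17
tcp_pos: [0.511, -0.2708, 0.0894]
tool_rot: [-0.334, -0.624, 0.625, 0.329]
force: [1.6, -5.3, 4.0]
finger_gap: 0.692
X 0.0191 lat 0.0001 F downhill -5.3 Fz 4.0
t: 27.67
tcp_pos: [0.5086, -0.2677, 0.0877]
tool_rot: [0.331, 0.625, -0.624, -0.332]
force: [0.1, -0.5, 0.2]
finger_gap: 0.991
t: 28.17
tcp_pos: [0.5094, -0.2686, 0.1993]
tool_rot: [-0.333, -0.624, 0.625, 0.331]
force: [0.2, -0.7, -0.9]
finger_gap: 0.996
[[317.4, 262.8], [317.5, 211.4]] [[317.5, 263.7], [317.7, 212.3]]
[[317.6, 169.8], [317.7, 124.9]] [[317.4, 170.6], [318.7, 125.7]]
s_lo [317.4 275.6]
s_hi [317.6 192.2]
m_hi [317.7 147.4]
l_hi [317.8  98.9]
```

View pics/c12.png

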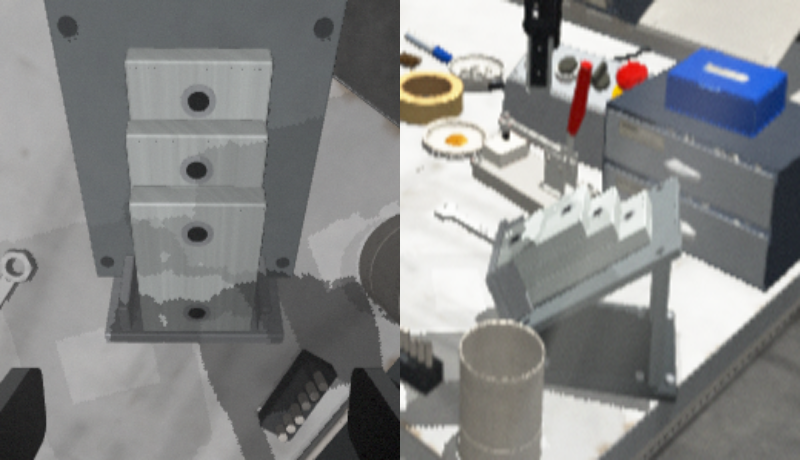

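All three plates are stacked in steps, flat between the guides. Every hole sits the same 0.8–0.9 px from its seated prediction, so the low ends are flush at the backstop. Handing in.

```bash
python3 -c "
from station import workorder; print(workorder.sign_off())"
```

```text
the job is handed in; nothing more can be done
None
```

I stacked the long, medium and short plates in that order on the sloped shelf. I set each one down above the guides, slid it down against the backstop and let go before fetching the next. I handed the job in at about 28 s, with the gripper open about 0.2 m above the bench.

**Last checks:**
- **Position:** the holes I could see on all three plates were within about 1 px (roughly 1 mm) of where fully seated plates would put them. The offset was nearly the same for all three, so their low ends are flush with each other.
- **Picture:** it showed the three plates flat, in steps, between the guides. The spanner, socket block and steel tin looked unmoved. I did not check the grease tin in the last view, but nothing came near it.

**What went less smoothly:**
- **Long plate:** I pressed it onto the shelf with up to 26 N until I eased off.
- **Long plate, disagreement:** the arm's reading put it about 3 mm further downhill than the model at the backstop. The picture agreed with the model.
- **Short plate:** the fingertips rode up to its top edges as it turned flat. It was already resting flat on the medium plate, so I opened, regripped lower and slid it home.
- **Short plate, while sliding:** it may have been lifted about 3 mm. I lowered it back onto the medium plate before the final push.

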